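Complete a part-loaded reagent carrier

ROBOT

A 6-joint arm with a two-finger parallel gripper is mounted at the origin on a cart in front of the work surface, level with it; the furniture and walls round the work are solid. World frame = base frame: x ahead of the robot, y to its left, z up, the work surface at z = 0. Lengths are in m, angles in rad, forces in N, time in s.
With the tool pointing down it reaches from about 0.375 to 0.9 m from the base axis. Payload 3.1 kg.
Tool frame: the origin (TCP) lies between the finger pads; the fingertips stand robot.finger_overhang ahead of it and the grasp point (between the pads) lies 3 mm ahead of it (robot.finger_overhang is the distance from the TCP to the fingertips, in m); z points along the fingers, y is the line along which they close (so a half turn about z gives the same grasp; the last joint's range is limited). The gripper opens to 87 mm and grips with 3 to 60 N. Pads are 19 mm wide; open, the fingers measure 117 mm over their backs; the gripper's body (75 mm by 190 mm) begins 51 mm behind the grasp point.
Start: joints at [-1.514, 0.527, 1.433, -0, 1.181, -0.178], TCP at [0.145, -0.608, 0.211] pointing down, gripper open.
Joint ranges: [-3.08, 3.08], [-0.75, 2.2], [0.22, 2.44], [-1.43, 4.57], [0, 2.65], [-2.85, 2.85]. Speed limits (rad/s): [2.79, 2.79, 3.14, 3.14, 3.14, 3.14].

INTERFACE

Orientations are given as a unit quaternion [x, y, z, w].
In Python, from rig import get_obs, vision, hand_in, nets, robot gives the robot as it stands.
- The arm moves only by the tool apply_moves, never from a script. Its argument "series" is a list of rows, each an object with "offset": the shift along the world's x, y, z in cm, a list of three; "rot": the turn, a rotation vector about the world's x, y, z in degrees, a list of three. A call has 1 to 20 rows; each row is the pose to reach, as a shift and turn from the pose commanded when the call began; what a row does not reach only later rows make up. A row lasts 1/10 s, in which the tool goes at most 50 mm and 8.59 degrees, less where a joint would pass 70% of its speed; a pose out of reach is approached as far as the arm can. A call with a gripper value outside its range is refused whole. "hand" is the opening, from 0 (shut) to 1 (fully open), set as the call begins (left out, the last holds). The fingers move at their own pace and stop on an object; "newtons" is the grip in N (left out, the last holds). Time passes only in rows, so rows that repeat a pose let the fingers close. It gives the time, the measured TCP pose, the force, the opening and the grip force at its end, in the units of the state.
- get_obs(): the state, without advancing time (a new reading comes with each control period).
- vision.camera(name): name is "scene" or "side" or "wrist"; returns the picture (480x640x3 uint8, red, green, blue); there is no depth.
- vision.calibration(name): a dict with "K" (3x3 intrinsics, pixels), "R" (3x3) and "t" (3): a world point X has camera coordinates R X + t. Camera axes: x right, y down, z forward; pixel columns grow to the right and rows downward; lengths in m; the calibration is good to about 2 mm. The wrist camera is an equidistant fisheye: a pixel r from the principal point sees the ray r / f radians off the axis. A picture is of the moment at which its call begins: read the wrist's pose just before it. calibration takes no time and is no camera call; for the wrist camera it gives the pose at the moment of the call.
- hand_in(): hands the job in; it is judged then, once.
Trained networks look in the newest picture that a camera, given by its name, has taken for a name from the list of things; names that differ only in an ending like _2 or _b are one class to them, and where a whole thing is asked for, a point or a joint stands for the part that bears it (a point fixed in the world has none). Each returns a list of dicts, best first, with "conf" (0 to 1); they miss things now and then, are a little off and sometimes report something else, mostly with a low value. They report only what shows in the picture. A call takes as long as a camera call. They do not tell look-alikes from the thing itself.
- nets.search_frame(camera, query): "centre" ([x, y, z] in m, in world coordinates, good to about 4 mm: the middle of the surface that is visible of it).
- nets.spot_point(camera, query): "centre" ([x, y, z] in m, in world coordinates, good to about 4 mm: a listed point, or the origin of a listed thing).
The state is a dict: "time": time; "q": joint angles; "joint_velocities": joint speeds; "joint_torque": joint torques, N m; "position": TCP position; "tool_rot": TCP orientation; "ft_force": force on the tool from outside, world axes, zero at the start; "moment": the same for the moment, N m; "grip_width": finger opening in m; "grip_force": force on a finger pad.
Only numpy, scipy, OpenCV 4.12 (cv2) and the standard library are available. Lean on these libraries where they do the work, as an engineer would, in place of code of your own. Each camera call takes 0.05 s, during which the arm holds its last target. There are 200 camera calls.

TASK

Finish loading the five-hole reagent carrier around the dropper bottle and the steel cup that already stand in it: put the loose black adapter in the end hole next to the dropper bottle and stand the small bottle in it, and stand the medium bottle from the partitioned carton in the middle hole, between the dropper bottle and the cup. Put the knobbed steel lid on top of the cup. Everything sits fully down; keep the bottles upright, leave the tall bottle in the carton and leave what is already in the carrier where it is.

Things in the scene. Friction and masses are not known exactly. Their poses are not given: they have to be found in the camera images.
- carrier: Fixed reagent carrier: grey deck 74 x 306 mm, top 26 mm high, steel loop at its +y end (to 180 mm). Origin: centre of its underside; y along the row. Five round holes at y = -116, -58, 0, 58, 116 mm, 48 mm wide (54 at the mouth, 3 mm chamfer), floor 10 mm above the bench. Cup and dropper bottle stand in the holes y = +-58 mm, either way round; the others are free. Yaw within +-0.25 rad.
- dropper_bottle: Amber dropper bottle, 34 mm in diameter, 70 mm tall, upright in the carrier; it stands in a black adapter like the loose one. Stays where it is. Origin at the centre of its underside.
- cup: Open steel cup, 43 mm outside diameter, 38 mm inside, 62 mm tall, upright in the carrier (rim 72 mm above the bench). Stays in its hole. Origin at the centre of its underside, z up through the mouth.
- adapter: Loose black plastic adapter: a plain open cup, 45 mm outside diameter, 30 mm tall, bore 37 mm, floor 8 mm thick, upright on the bench. It goes floor down in a carrier hole and then stands 14 mm out of the deck; grip it round the outside near the top. Origin at the centre of its underside, z up.
- small_bottle: Small amber bottle with white screw cap, upright on the bench: body 30 mm in diameter, straight up to 41 mm, then a sloping shoulder; cap 22 mm in diameter from 50 mm to the top at 62 mm. 30 g. Origin at the centre of its underside, z up.
- medium_bottle: Medium white bottle with red screw cap, upright in one cell of the carton: body 44 mm in diameter, straight up to 56 mm, then a sloping shoulder; straight cap 33 mm in diameter from 68 mm to the top at 85 mm, good to grip (it does not turn). 70 g. Origin at the centre of its underside (3 mm above the bench at the start), z up.
- tall_bottle: Tall amber bottle with white cap in the cell of the carton diagonally across, 54 mm in diameter, 105 mm tall. Stays there. Origin at the centre of its underside.
- cup_lid: Loose steel lid for the cup, knob up on the bench: below, a plug 33 mm in diameter and 6 mm deep; flange 47 mm in diameter from 6 to 10 mm height; knob 15 mm in diameter from 10 to 30 mm (waisted below 22 mm). The plug goes inside the cup, the flange rests on its rim. 40 g. Origin at the centre of the plug's underside, z up.
- carton: Fixed cardboard bottle carton, 134 x 134 mm, open on top; walls and cross dividers 56 mm high, 3 mm thick, flaps lean outside up to 27 mm off. Four 62 mm cells centred at x, y = +-33 mm, floor 3 mm up. Origin: centre of its underside. Medium bottle in the cell (-x,-y) or (+x,+y), tall bottle in the other, two cells empty. Yaw within +-0.25 rad.
Mind the look-alikes: they are no part of the job. Leave any pink look-alike of the small_bottle alone.

How it is judged:
By the outcome, as a careful person would: the job done as asked, in the order asked, and still so for the second after the job is handed in, with the robot touching nothing.
It also fails if it takes over 99 s, if anything falls off the work surface, if the arm or the gripper's body presses on something with over 40 N, if the wrist force passes 120 N, or if a joint passes its speed limit or range.

## Working session

There is one attempt and no reset: what is moved stays moved. The work goes in short steps, Python scripts to look and compute and a tool call to move; the robot and the scene stay as the last step left them, time stands still between calls to the robot, and variables do not carry over. Pictures are saved under pics/ and viewed, at most 17 in all, crops included, and the job is handed in when it is done.

Besides the shell and the picture viewer there is one more tool, called after ">>>" in YAML: its name, and indented under it one key for each argument. apply_moves: Moves the arm, as the interface text tells. Its arguments: {"type":"object","properties":{"series":{"type":"array"},"hand":{"type":"number"},"newtons":{"type":"number"}},"required":["series"]}

```bash
mkdir -p pics; ls; cat > h.py <<'E'
from rig import get_obs, vision, hand_in, nets, robot
import numpy as np, cv2
def snap(cam,fn,crop=None,scale=1):
    im=vision.camera(cam)[:,:,::-1].copy()
    cv2.imwrite('/tmp/'+cam+'.png',im)
    if crop: x0,y0,x1,y1=crop; im=im[y0:y1,x0:x1]
    if scale!=1: im=cv2.resize(im,None,fx=scale,fy=scale,interpolation=cv2.INTER_CUBIC)
    cv2.imwrite('pics/'+fn,im)
def ray(cam,u,v,z):
    c=vision.calibration(cam);K,R,t=[np.array(c[k]) for k in('K','R','t')]
    o=-R.T@t;d=np.array([(u-K[0,2])/K[0,0],(v-K[1,2])/K[1,1],1.])
    if cam=='wrist':
        r=np.hypot(d[0],d[1]);d=np.array([d[0]/r*np.sin(r),d[1]/r*np.sin(r),np.cos(r)])
    d=R.T@d;return o+d*(z-o[2])/d[2]
def proj(cam,X):
    c=vision.calibration(cam);K,R,t=[np.array(c[k]) for k in('K','R','t')]
    p=R@np.array(X)+t
    if cam=='wrist':
        r=np.hypot(p[0],p[1]);th=np.arctan2(r,p[2]);p=np.array([p[0]/r*th,p[1]/r*th,1])
    return (K@(p/p[2]))[:2]
E
python3 - <<'E'
from h import *
np.set_printoptions(precision=3,suppress=True)
names="carrier dropper_bottle cup adapter small_bottle medium_bottle tall_bottle cup_lid carton".split()
for c in('scene','side'):
    snap(c,c+'0.png')
    for n in names:
        print(c,n,[(np.round(r['centre'],3),round(r['conf'],2),proj(c,r['centre']).round()) for r in nets.spot_point(c,n)[:4]])
print(robot, getattr(robot,'finger_overhang',None)); print(get_obs())
E
```

```text
pics
scene carrier [(array([ 0.479,  0.02 , -0.002]), 0.84, array([328., 271.])), (array([0.511, 0.386, 0.003]), 0.64, array([179., 327.])), (array([ 0.467, -0.039,  0.01 ]), 0.58, array([351., 262.]))]
scene dropper_bottle [(array([0.49 , 0.08 , 0.016]), 0.62, array([305., 273.]))]
scene cup [(array([ 0.47 , -0.035,  0.01 ]), 0.97, array([349., 261.]))]
scene adapter []
scene small_bottle [(array([0.676, 0.03 , 0.   ]), 0.71, array([283., 226.])), (array([0.605, 0.04 , 0.002]), 0.55, array([294., 243.]))]
scene medium_bottle [(array([0.511, 0.383, 0.002]), 0.64, array([181., 326.]))]
scene tall_bottle [(array([0.454, 0.318, 0.003]), 0.69, array([219., 331.]))]
scene cup_lid []
scene carton [(array([0.487, 0.346, 0.004]), 0.71, array([201., 326.]))]
side carrier [(array([0.479, 0.02 , 0.002]), 0.89, array([293., 241.]))]
side dropper_bottle [(array([0.488, 0.077, 0.016]), 0.55, array([292., 224.]))]
side cup [(array([ 0.47 , -0.04 ,  0.012]), 0.9, array([293., 253.]))]
side adapter [(array([ 0.533, -0.397, -0.001]), 0.76, array([361., 372.]))]
side small_bottle [(array([0.598, 0.038,
[... 225 characters left out ...]
  ]), 0.89, array([269., 188.]))]
side cup_lid [(array([ 0.513, -0.258, -0.004]), 0.81, array([332., 320.]))]
side carton [(array([ 0.49 ,  0.341, -0.   ]), 0.68, array([279., 181.]))]
<Robot object at 0x7f00423efb60> 0.022
{'time': 1.0, 'q': array([-1.515,  0.527,  1.433,  0.   ,  1.181, -0.179]), 'joint_velocities': array([-0.001,  0.001,  0.   , -0.002,  0.   , -0.003]), 'joint_torque': array([ -0.001, -44.002, -17.699,   0.063,   0.05 ,  -0.   ]), 'position': array([ 0.145, -0.608,  0.211]), 'tool_rot': array([ 0.993,  0.117,  0.   , -0.   ]), 'ft_force': array([-0.449, -0.011,  0.385]), 'moment': array([-0.023, -0.001,  0.026]), 'grip_force': 0.0, 'grip_width': 0.08694602687025779}
```

View pics/scene0.png

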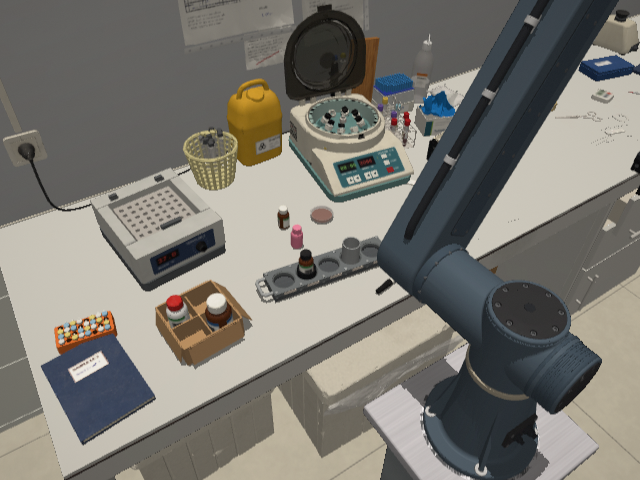

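View pics/side0.png

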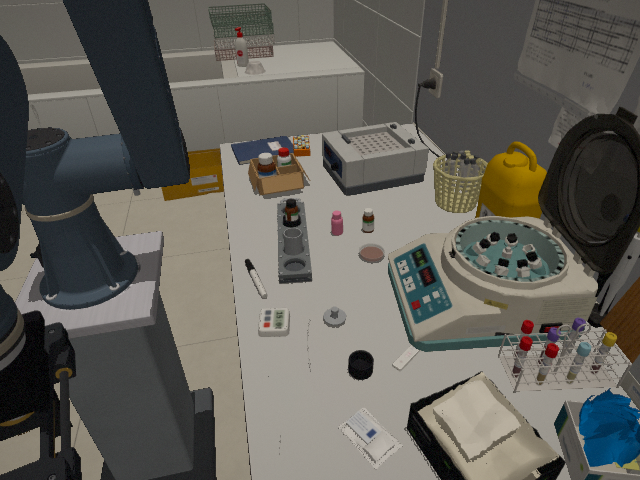

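The amber white-capped bottle is at scene (283,217) / side (369,220), and the pink look-alike is at scene (297,237) / side (337,222), so I want the amber one. The adapter is at side (361,365) and the lid at side (335,316). The red dish and timer are distractors. The dropper stands at the hole nearest the loop (+y), and the medium bottle has the red cap. I'll move over the adapter and lid for a closer look.

>>> apply_moves:
  series:
    - {"offset": [37, 31, 4], "rot": [0, 0, 67]}
    - {"offset": [37, 31, 4], "rot": [0, 0, 67]}
    - {"offset": [37, 31, 4], "rot": [0, 0, 67]}
    - {"offset": [37, 31, 4], "rot": [0, 0, 67]}
    - {"offset": [37, 31, 4], "rot": [0, 0, 67]}
    - {"offset": [37, 31, 4], "rot": [0, 0, 67]}
    - {"offset": [37, 31, 4], "rot": [0, 0, 67]}
    - {"offset": [37, 31, 4], "rot": [0, 0, 67]}
    - {"offset": [37, 31, 4], "rot": [0, 0, 67]}
    - {"offset": [37, 31, 4], "rot": [0, 0, 67]}
    - {"offset": [37, 31, 4], "rot": [0, 0, 67]}
    - {"offset": [37, 31, 4], "rot": [0, 0, 67]}
    - {"offset": [37, 31, 4], "rot": [0, 0, 67]}

```text
time: 2.3
position: [0.5146, -0.2984, 0.2508]
tool_rot: [0.764, 0.646, -0.0, -0.0]
ft_force: [-0.1, 0.3, 1.0]
grip_width: 0.0872
grip_force: 0.0
```

```bash
cat >> h.py <<'E'
def look(cam,*names,fn=None,**k):
    np.set_printoptions(precision=4,suppress=True)
    snap(cam,fn or 'tmp.png',**k)
    o=get_obs();print(o['time'],o['position'],'yaw',np.degrees(2*np.arctan2(o['tool_rot'][1],o['tool_rot'][0])))
    for n in names:
        for f in('spot_point',):
            print(cam,n,[(np.round(r['centre'],4),round(r['conf'],2),proj(cam,r['centre']).round(1)) for r in getattr(nets,f)(cam,n)[:3]])
E
python3 - <<'E'
from h import *
look('wrist','adapter','cup_lid',fn='w1.png')
look('scene','adapter','cup_lid','carrier','small_bottle')
look('side','adapter','cup_lid')
E
```

```text
2.35 [ 0.5144 -0.2987  0.2509] yaw 80.36369468038033
wrist adapter [(array([ 0.5328, -0.3954, -0.0002]), 0.77, array([347.8, 270.2]))]
wrist cup_lid [(array([ 0.5186, -0.2613,  0.0036]), 0.95, array([318. , 164.5]))]
2.5 [ 0.5145 -0.2988  0.2509] yaw 80.3388525944219
scene adapter [(array([0.5125, 0.3847, 0.0054]), 0.55, array([179.5, 325.6])), (array([ 0.5284, -0.3948, -0.0014]), 0.52, array([442.5, 201.6])), (array([0.4903, 0.0801, 0.0181]), 0.35, array([304.4, 272.6]))]
scene cup_lid []
scene carrier [(array([ 0.4783,  0.0188, -0.0034]), 0.76, array([328.7, 271.8]))]
scene small_bottle [(array([0.6763, 0.0292, 0.0019]), 0.76, array([283.5, 225.1])), (array([0.6008, 0.037 , 0.0028]), 0.72, array([295.9, 242.9]))]
2.75 [ 0.5152 -0.2982  0.2511] yaw 80.41076900300173
side adapter [(array([ 0.5342, -0.3972, -0.0023]), 0.97, array([361.3, 371.7]))]
side cup_lid [(array([ 0.5157, -0.2608, -0.003 ]), 0.68, array([333.4, 320. ]))]
```

View pics/w1.png

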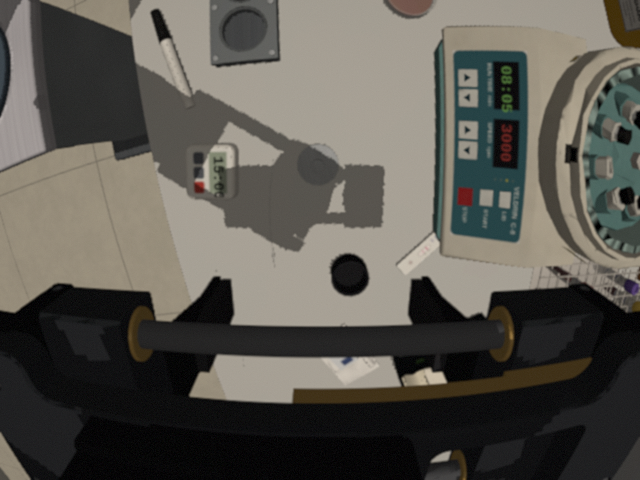

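The wrist view shows the adapter at (350,274), the lid at (318,164) and the carrier end at the top (244,30).

```bash
python3 - <<'E'
from h import *
np.set_printoptions(precision=4,suppress=True)
im=cv2.imread('/tmp/wrist.png')
c=vision.calibration('wrist');print(-np.array(c['R']).T@np.array(c['t']),c['R'],c['K'])
g=im[235:310,315:390].max(2);m=(g<45).astype(np.uint8)
n,l,s,ce=cv2.connectedComponentsWithStats(m);i=1+s[1:,4].argmax();print(s[i],ce[i]+[315,235])
# fit model: project outline points of bottom/top circles; compare extents
x0,y0,w,h=s[i,:4];B=np.array([x0+315,y0+235,x0+w+314,y0+h+234]);
from scipy.optimize import least_squares
a=np.linspace(0,6.28,40)
def ext(p):
    P=np.array([proj('wrist',[p[0]+.0225*np.cos(t),p[1]+.0225*np.sin(t),z]) for z in(0,.03) for t in a])
    return np.r_[P.min(0),P.max(0)]
r=least_squares(lambda p:ext(p)-B,[.533,-.396],diff_step=1e-4);print(r.x,r.fun)
# lid
u,v=318,164.5
print(proj('wrist',[.5186,-.2613,.03]),ray('wrist',318,164,.03))
E
```

```text
[ 0.5294 -0.2192  0.4253] [[ 0.9861 -0.166   0.0003]
 [-0.1589 -0.9436  0.2905]
 [-0.048  -0.2866 -0.9569]] [[371.6483   0.     320.6307]
 [  0.     371.6483 236.8551]
 [  0.       0.       1.    ]]
[  17   19   36   41 1169] [349.0873 274.4354]
[ 0.5345 -0.3932] [-2.1471 -2.0408  2.0595  2.1848]
[317.1027 167.8305] [ 0.5202 -0.2574  0.03  ]
```

>>> apply_moves:
  series:
    - {"offset": [1.9, -9.7, -8], "rot": [0, 0, 0]}
    - {"offset": [1.9, -9.7, -13], "rot": [0, 0, 0]}
    - {"offset": [1.9, -9.7, -13], "rot": [0, 0, 0]}
    - {"offset": [1.9, -9.7, -13], "rot": [0, 0, 0]}
    - {"offset": [1.9, -9.7, -17], "rot": [0, 0, 0]}
    - {"offset": [1.9, -9.7, -20.9], "rot": [0, 0, 0]}
    - {"offset": [1.9, -9.7, -20.9], "rot": [0, 0, 0]}
    - {"offset": [1.9, -9.7, -20.9], "rot": [0, 0, 0]}

```text
time: 3.65
position: [0.5347, -0.3945, 0.0427]
tool_rot: [0.763, 0.646, 0.0, -0.0]
ft_force: [-0.5, -0.3, 0.5]
grip_width: 0.087
grip_force: 0.0
```

>>> apply_moves:
  series:
    - {"offset": [0, 0, 0], "rot": [0, 0, 0]}
    - {"offset": [0, 0, 0], "rot": [0, 0, 0]}
    - {"offset": [0, 0, 0], "rot": [0, 0, 0]}
    - {"offset": [0, 0, 0], "rot": [0, 0, 0]}
    - {"offset": [0, 0, 0], "rot": [0, 0, 0]}
    - {"offset": [0, 0, 0], "rot": [0, 0, 0]}
    - {"offset": [0, 0, 0], "rot": [0, 0, 0]}
  hand: 0.4
  newtons: 15

```text
time: 4.35
position: [0.5344, -0.3948, 0.042]
tool_rot: [0.764, 0.646, -0.0, -0.0]
ft_force: [-0.4, 0.4, 0.6]
grip_width: 0.0399
grip_force: 0.0
```

>>> apply_moves:
  series:
    - {"offset": [0, 0, 2], "rot": [0, 0, 0]}
    - {"offset": [0, 0, 6], "rot": [0, 0, 0]}
    - {"offset": [-1, 5, 10], "rot": [0, 0, 0]}
    - {"offset": [-2, 10, 10], "rot": [0, 0, 0]}
    - {"offset": [-3, 15, 10], "rot": [0, 0, 0]}
    - {"offset": [-4, 20, 10], "rot": [0, 0, 0]}
    - {"offset": [-5, 25, 10], "rot": [0, 0, 0]}
    - {"offset": [-5, 25, 10], "rot": [0, 0, 0]}
    - {"offset": [-5, 25, 10], "rot": [0, 0, 0]}

```text
time: 5.25
position: [0.4834, -0.1424, 0.1422]
tool_rot: [0.762, 0.647, -0.0, -0.001]
ft_force: [0.5, -0.5, 0.1]
grip_width: 0.0348
grip_force: 0.0
```

```bash
python3 - <<'E'
from h import *
look('wrist','carrier','cup','dropper_bottle','small_bottle',fn='w2.png')
look('side','carrier','cup','dropper_bottle','adapter')
E
```

```text
5.3 [ 0.4849 -0.1446  0.1423] yaw 80.57633479237137
wrist carrier [(array([0.4791, 0.0205, 0.0018]), 0.66, array([278.5,  31.9]))]
wrist cup [(array([ 0.4689, -0.0401,  0.0098]), 0.87, array([276.7, 100.8]))]
wrist dropper_bottle []
wrist small_bottle [(array([0.6811, 0.0266, 0.0007]), 0.8, array([499.1,   6.2])), (array([ 0.5964,  0.0386, -0.0007]), 0.57, array([410. ,  -4.4]))]
5.55 [ 0.4853 -0.1466  0.142 ] yaw 80.34406544330652
side carrier [(array([0.477 , 0.0189, 0.0031]), 0.89, array([291.7, 241.4]))]
side cup [(array([ 0.4745, -0.0378,  0.0106]), 0.88, array([294.5, 252.6]))]
side dropper_bottle [(array([0.484 , 0.0765, 0.0148]), 0.54, array([290.5, 224.6]))]
side adapter [(array([ 0.5289, -0.3959, -0.0006]), 0.95, array([358.3, 371.1]))]
```

View pics/w2.png

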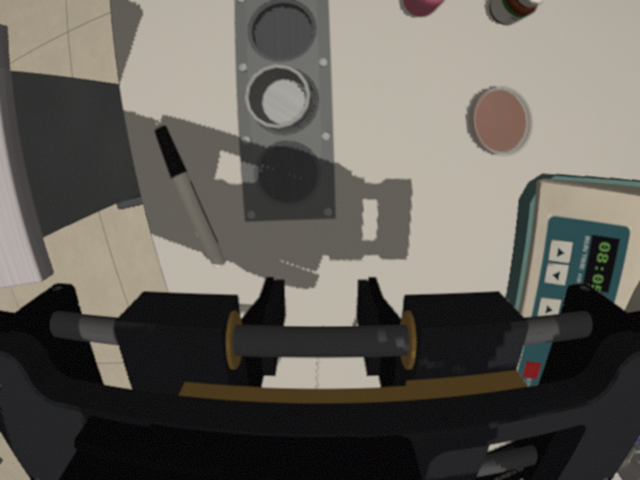

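The fingers closed past 45 mm, so nothing was gripped. Next I'll check the adapter in the side view.

```bash
python3 - <<'E'
from h import *
look('side','adapter','cup_lid',fn='s2.png',crop=(220,150,500,450),scale=2)
print({k:getattr(robot,k) for k in dir(robot) if not k.startswith('_')})
E
```

```text
5.8 [ 0.4845 -0.1454  0.1419] yaw 80.39948703402045
side adapter [(array([ 0.5322, -0.3958, -0.0031]), 0.66, array([360. , 371.6]))]
side cup_lid []
{'Unreachable': <class 'rig.Unreachable'>, 'finger_overhang': 0.022}
```

View pics/s2.png

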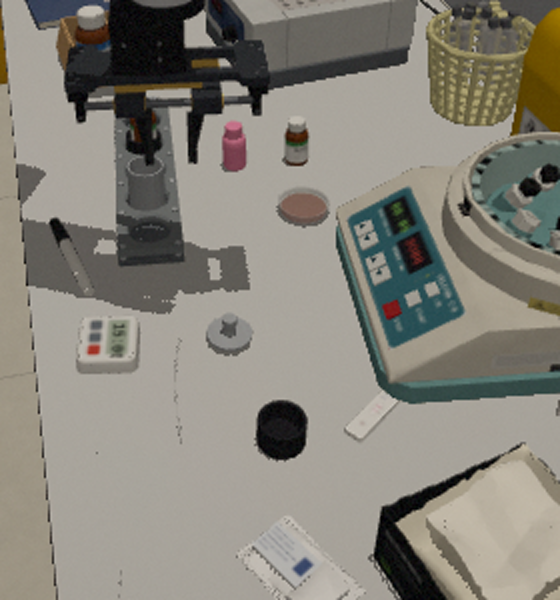

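>>> apply_moves:
  series:
    - {"offset": [1, -5, 0], "rot": [0, 0, 0]}
    - {"offset": [2, -10, 0], "rot": [0, 0, 0]}
    - {"offset": [3, -15, 0], "rot": [0, 0, 0]}
    - {"offset": [4, -20, 0], "rot": [0, 0, 0]}
    - {"offset": [4.9, -24.5, 0], "rot": [0, 0, 0]}
    - {"offset": [4.9, -25.1, -2], "rot": [0, 0, 0]}
    - {"offset": [4.9, -25.1, -6], "rot": [0, 0, 0]}
    - {"offset": [4.9, -25.1, -10.6], "rot": [0, 0, 0]}
    - {"offset": [4.9, -25.1, -10.6], "rot": [0, 0, 0]}
    - {"offset": [4.9, -25.1, -10.6], "rot": [0, 0, 0]}
  hand: 1

```text
time: 6.9
position: [0.533, -0.3953, 0.0354]
tool_rot: [0.763, 0.646, -0.0, -0.001]
ft_force: [0.6, -0.2, 0.5]
grip_width: 0.0866
grip_force: 0.0
```

>>> apply_moves:
  series:
    - {"offset": [0, 0, 0], "rot": [0, 0, 0]}
    - {"offset": [0, 0, 0], "rot": [0, 0, 0]}
    - {"offset": [0, 0, 0], "rot": [0, 0, 0]}
    - {"offset": [0, 0, 0], "rot": [0, 0, 0]}
    - {"offset": [0, 0, 0], "rot": [0, 0, 0]}
    - {"offset": [0, 0, 0], "rot": [0, 0, 0]}
    - {"offset": [0, 0, 0], "rot": [0, 0, 0]}
    - {"offset": [0, 0, 0], "rot": [0, 0, 0]}
    - {"offset": [0, 0, 0], "rot": [0, 0, 0]}
  hand: 0.4
  newtons: 15

```text
time: 7.8
position: [0.5334, -0.3958, 0.0359]
tool_rot: [0.764, 0.646, -0.0, -0.0]
ft_force: [0.3, -0.2, -1.1]
grip_width: 0.0356
grip_force: 0.0
```

```bash
python3 - <<'E'
from h import *
look('side','adapter',fn='s3.png',crop=(290,290,430,400),scale=5)
print([proj('side',p) for p in([.533,-.3955,.014],[.533,-.3955,.03])])
E
```

```text
7.85 [ 0.5334 -0.3958  0.0359] yaw 80.4543451578646
side adapter [(array([ 0.532 , -0.3966, -0.0009]), 0.6, array([360.1, 371.2]))]
[array([360.7113, 365.3436]), array([361.0153, 359.5396])]
```

View pics/s3.png

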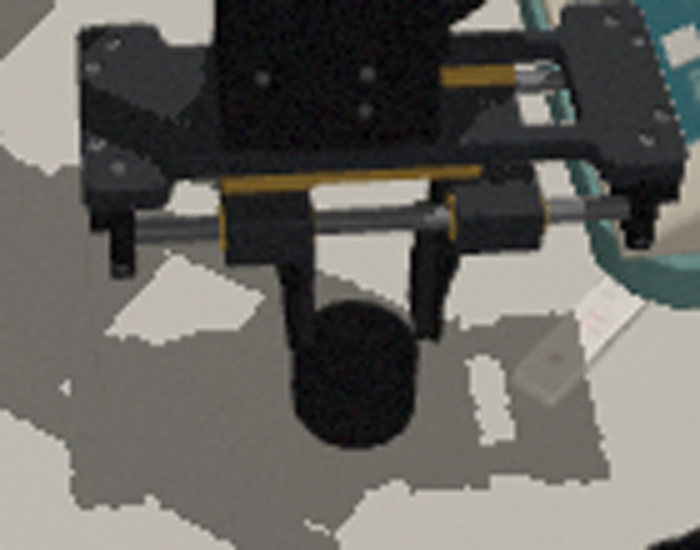

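```bash
python3 - <<'E'
from h import *
look('wrist','adapter',fn='w3.png',crop=(200,230,440,410),scale=3)
o=get_obs();p=o['position'];tx=np.array([.166,.986,0]);ty=np.array([.986,-.166,0])
for s in(-1,1):
  for ox in(-.0095,.0095):
    P=p+ty*s*.0178+tx*ox-[0,0,.022]
    print(s,ox,proj('wrist',P),proj('side',P))
im=cv2.imread('/tmp/side.png')
E
```

```text
7.95 [ 0.5334 -0.3958  0.0359] yaw 80.45196187351067
wrist adapter [(array([ 0.5344, -0.3928, -0.0013]), 0.58, array([320. , 256.9]))]
-1 -0.0095 [288.4645 286.2272] [351.6644 370.3437]
-1 0.0095 [287.4591 255.4494] [350.5331 361.7052]
1 -0.0095 [349.8567 286.2612] [371.5918 369.2649]
1 0.0095 [350.7907 255.4724] [370.0896 360.6576]
```

View pics/w3.png

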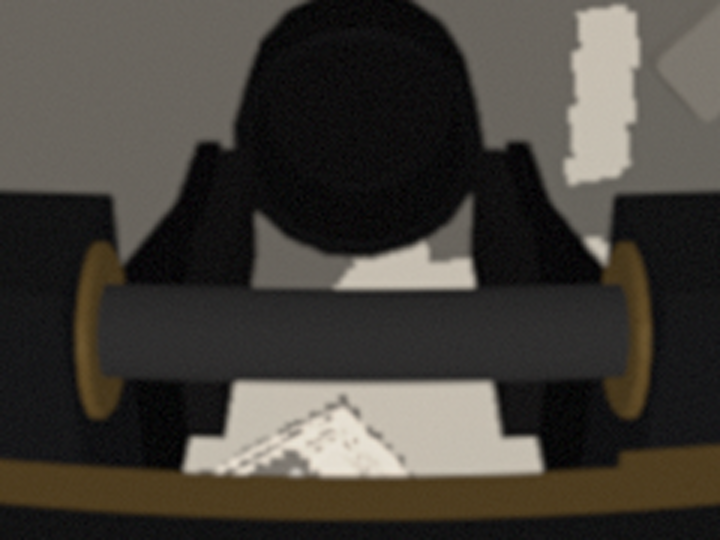

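Wrist and side views both put the real fingertips about 15–20 mm above where I expected, so the closed fingers were above the adapter. I'll open, lower by 1 cm (safe either way) and close again.

>>> apply_moves:
  series:
    - {"offset": [0, 0, 0], "rot": [0, 0, 0]}
    - {"offset": [0, 0, 0], "rot": [0, 0, 0]}
    - {"offset": [0, 0, 0], "rot": [0, 0, 0]}
    - {"offset": [0, 0, 0], "rot": [0, 0, 0]}
    - {"offset": [0, 0, -0.5], "rot": [0, 0, 0]}
    - {"offset": [0, 0, -1], "rot": [0, 0, 0]}
    - {"offset": [0, 0, -1], "rot": [0, 0, 0]}
  hand: 0.8

```text
time: 8.7
position: [0.5328, -0.3952, 0.0249]
tool_rot: [0.764, 0.646, -0.0, -0.001]
ft_force: [-0.2, 0.2, -0.2]
grip_width: 0.069
grip_force: 0.0
```

>>> apply_moves:
  series:
    - {"offset": [0, 0, 0], "rot": [0, 0, 0]}
    - {"offset": [0, 0, 0], "rot": [0, 0, 0]}
    - {"offset": [0, 0, 0], "rot": [0, 0, 0]}
    - {"offset": [0, 0, 0], "rot": [0, 0, 0]}
    - {"offset": [0, 0, 0], "rot": [0, 0, 0]}
    - {"offset": [0, 0, 0], "rot": [0, 0, 0]}
    - {"offset": [0, 0, 0], "rot": [0, 0, 0]}
  hand: 0.4

```text
time: 9.4
position: [0.5335, -0.3958, 0.0261]
tool_rot: [0.764, 0.646, 0.0, 0.0]
ft_force: [-0.1, 0.3, 0.2]
grip_width: 0.0352
grip_force: 0.0
```

```bash
python3 - <<'E'
from h import *
o=get_obs();print(o['position'],o['grip_width'],o['grip_force'],o['ft_force'])
from scipy.optimize import least_squares
# triangulate right fingertip from previous wrist/side pictures (camera was 10 mm higher)
c=vision.calibration('wrist')
f=lambda X:np.r_[proj('wrist',X-np.array([0,0,.01]))-[367,279],proj('side',X)-[377,358]]
r=least_squares(f,[.553,-.399,.02],diff_step=1e-4);print(r.x,r.fun)
E
```

```text
[ 0.53345154 -0.39583894  0.02611246] 0.03519222470333853 0.0 [-0.06386705  0.32502205  0.19220987]
[ 0.55908441 -0.3984075   0.02966718] [ 0.43439412  0.03544598 -1.43461523  0.21643218]
```

```bash
python3 - <<'E'
from h import *
snap('side','a.png',crop=(310,310,410,390),scale=4)
snap('wrist','b.png',crop=(240,230,400,350),scale=2.5)
a=cv2.imread('pics/a.png');b=cv2.imread('pics/b.png')
o=np.zeros((320,800,3),np.uint8);o[:,:400]=a;o[:300,400:]=b;o=np.clip(o.astype(float)*2,0,255).astype(np.uint8)
cv2.imwrite('pics/ab.png',o)
E
```

```text
(no output)
```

View pics/ab.png

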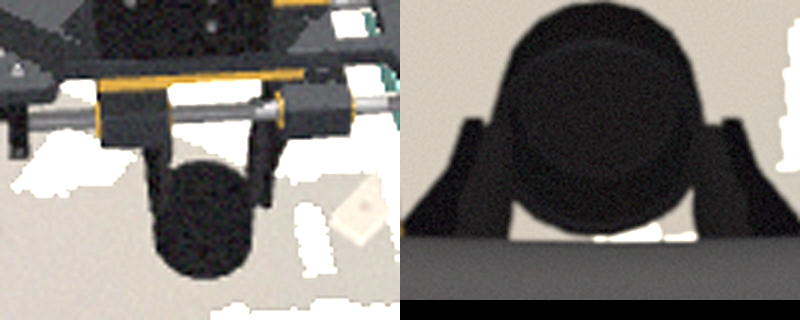

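>>> apply_moves:
  series:
    - {"offset": [0, 0, 0], "rot": [0, 0, 0]}
    - {"offset": [0, 0, 0], "rot": [0, 0, 0]}
    - {"offset": [0, 0, 0], "rot": [0, 0, 0]}
    - {"offset": [0, 0, 0], "rot": [0, 0, 0]}
    - {"offset": [0, 0, -0.1], "rot": [0, 0, 0]}
    - {"offset": [0, 0, -0.2], "rot": [0, 0, 0]}
    - {"offset": [0, 0, -0.3], "rot": [0, 0, 0]}
    - {"offset": [0, 0, -0.3], "rot": [0, 0, 0]}
  hand: 0.8

```text
time: 10.3
position: [0.5333, -0.3957, 0.0228]
tool_rot: [0.764, 0.646, -0.0, -0.0]
ft_force: [0.7, 0.1, -0.7]
grip_width: 0.0695
grip_force: 0.0
```

>>> apply_moves:
  series:
    - {"offset": [0, 0, -0.1], "rot": [0, 0, 0]}
    - {"offset": [0, 0, -0.2], "rot": [0, 0, 0]}
    - {"offset": [0, 0, -0.2], "rot": [0, 0, 0]}

```text
time: 10.6
position: [0.5333, -0.3957, 0.0209]
tool_rot: [0.763, 0.646, -0.0, -0.0]
ft_force: [0.4, 0.1, -0.1]
grip_width: 0.0696
grip_force: 0.0
```

>>> apply_moves:
  series:
    - {"offset": [0, 0, -0.1], "rot": [0, 0, 0]}
    - {"offset": [0, 0, -0.2], "rot": [0, 0, 0]}
    - {"offset": [0, 0, -0.2], "rot": [0, 0, 0]}

```text
time: 10.9
position: [0.5333, -0.3958, 0.0189]
tool_rot: [0.764, 0.646, -0.0, -0.0]
ft_force: [0.1, 0.1, -0.2]
grip_width: 0.07
grip_force: 0.0
```

The TCP is at 19 mm and there is no bench contact, so the fingers really do end well short of the stated overhang. I'll keep going down with force checks.

>>> apply_moves:
  series:
    - {"offset": [0, 0, -0.2], "rot": [0, 0, 0]}
    - {"offset": [0, 0, -0.3], "rot": [0, 0, 0]}
    - {"offset": [0, 0, -0.3], "rot": [0, 0, 0]}

```text
time: 11.2
position: [0.5333, -0.3957, 0.0158]
tool_rot: [0.763, 0.646, -0.0, -0.0]
ft_force: [-0.8, -0.3, 0.1]
grip_width: 0.0693
grip_force: 0.0
```

>>> apply_moves:
  series:
    - {"offset": [0, 0, -0.2], "rot": [0, 0, 0]}
    - {"offset": [0, 0, -0.3], "rot": [0, 0, 0]}
    - {"offset": [0, 0, -0.3], "rot": [0, 0, 0]}

```text
time: 11.5
position: [0.5333, -0.3957, 0.0128]
tool_rot: [0.763, 0.646, -0.0, -0.0]
ft_force: [-0.4, 0.4, -0.0]
grip_width: 0.0699
grip_force: 0.0
```

>>> apply_moves:
  series:
    - {"offset": [0, 0, 0], "rot": [0, 0, 0]}
    - {"offset": [0, 0, 0], "rot": [0, 0, 0]}
    - {"offset": [0, 0, 0], "rot": [0, 0, 0]}
    - {"offset": [0, 0, 0], "rot": [0, 0, 0]}
    - {"offset": [0, 0, 0], "rot": [0, 0, 0]}
    - {"offset": [0, 0, 0], "rot": [0, 0, 0]}
    - {"offset": [0, 0, 0], "rot": [0, 0, 0]}
  hand: 0.4

```text
time: 12.2
position: [0.5335, -0.3958, 0.0131]
tool_rot: [0.764, 0.646, 0.0, 0.0]
ft_force: [-0.6, 0.4, 0.7]
grip_width: 0.0443
grip_force: 15.0
```

Gripped at 44 mm with 15 N. I'll lift and look at the carrier from above, then check how the adapter sits in the hand.

>>> apply_moves:
  series:
    - {"offset": [0, 0, 2], "rot": [0, 0, 0]}
    - {"offset": [0, 0, 6], "rot": [0, 0, 0]}
    - {"offset": [0, 2, 10], "rot": [0, 0, 0]}
    - {"offset": [-0.5, 5, 14], "rot": [0, 0, 0]}
    - {"offset": [-1, 9.5, 16], "rot": [0, 0, 0]}
    - {"offset": [-1.5, 14.3, 17], "rot": [0, 0, 0]}
    - {"offset": [-2, 19, 18], "rot": [0, 0, 0]}
    - {"offset": [-2.5, 24, 18.7], "rot": [0, 0, 0]}
    - {"offset": [-3, 29, 18.7], "rot": [0, 0, 0]}
    - {"offset": [-3.5, 33.5, 18.7], "rot": [0, 0, 0]}
    - {"offset": [-4, 38, 18.7], "rot": [0, 0, 0]}
    - {"offset": [-4.3, 42.6, 18.7], "rot": [0, 0, 0]}
    - {"offset": [-4.3, 42.6, 18.7], "rot": [0, 0, 0]}
    - {"offset": [-4.3, 42.6, 18.7], "rot": [0, 0, 0]}

```text
time: 13.6
position: [0.4903, 0.0311, 0.2002]
tool_rot: [0.762, 0.647, -0.0, 0.0]
ft_force: [-0.0, 0.2, -0.4]
grip_width: 0.0444
grip_force: 15.0
```

```bash
python3 - <<'E'
from h import *
look('wrist','carrier','cup','dropper_bottle','small_bottle','adapter',fn='w4.png')
look('side','adapter','carrier',fn='s4.png')
look('scene','adapter','cup','dropper_bottle','carrier',fn='c4.png')
w=cv2.imread('pics/w4.png');s=cv2.imread('pics/s4.png')[80:320,180:440];c=cv2.imread('pics/c4.png')[140:340,200:440]
o=np.zeros((600,800,3),np.uint8);w=cv2.resize(w,(400,300));o[:300,:400]=w
o[:300,400:725]=cv2.resize(s,(325,300));o[300:,:360]=cv2.resize(c,(360,300))
w0=cv2.imread('pics/w4.png')[0:300,170:470];o[300:,420:720]=w0
cv2.imwrite('pics/m4.png',o)
E
```

```text
13.65 [0.4907 0.0301 0.2002] yaw 80.51674486009068
wrist carrier [(array([0.4779, 0.0215, 0.0013]), 0.78, array([308.5, 215.1]))]
wrist cup []
wrist dropper_bottle [(array([0.4823, 0.0772, 0.0192]), 0.95, array([302.3, 162.5]))]
wrist small_bottle [(array([ 0.6835,  0.0267, -0.0006]), 0.66, array([493.9, 180.7])), (array([ 0.5969,  0.0387, -0.0013]), 0.64, array([418.7, 180.1]))]
wrist adapter [(array([0.491 , 0.0331, 0.1849]), 0.64, array([318.3, 268.8]))]
13.95 [0.4907 0.029  0.2   ] yaw 80.33034313018129
side adapter [(array([0.4895, 0.0277, 0.1853]), 0.89, array([292.1, 174.7]))]
side carrier [(array([0.4754, 0.0188, 0.0027]), 0.78, array([291.1, 241.6]))]
14.1 [0.4905 0.0296 0.2   ] yaw 80.38264630596434
scene adapter [(array([0.4867, 0.0308, 0.1842]), 0.52, array([324.1, 212.8]))]
scene cup []
scene dropper_bottle []
scene carrier [(array([ 0.4768,  0.0219, -0.002 ]), 0.57, array([328. , 272.3]))]
```

View pics/m4.png

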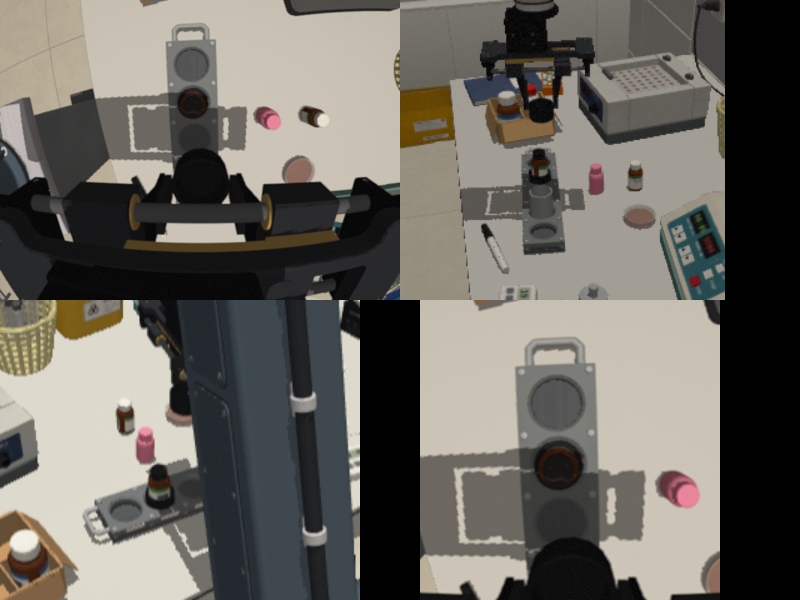

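Wrist view: the end hole (loop side) is at about (306,103), next to the dropper bottle at (308,165). The adapter is held level and centred on the TCP to within about 2 mm. Now I'll measure the hole.

```bash
python3 - <<'E'
from h import *
np.set_printoptions(precision=4,suppress=True)
im=cv2.imread('pics/w4.png')
# rectify deck plane z=.026 into top view, 0.5mm/px, aligned to world
xs=np.arange(.40,.58,.0005);ys=np.arange(.06,.20,.0005)
c=vision.calibration('wrist');K,R,t=[np.array(c[k]) for k in('K','R','t')]
X,Y=np.meshgrid(xs,ys);P=np.stack([X,Y,0*X+.026],-1)@R.T+t
r=np.hypot(P[...,0],P[...,1]);th=np.arctan2(r,P[...,2])
mx=K[0,0]*P[...,0]/r*th+K[0,2];my=K[1,1]*P[...,1]/r*th+K[1,2]
top=cv2.remap(im,mx.astype(np.float32),my.astype(np.float32),cv2.INTER_LINEAR)
g=cv2.GaussianBlur(cv2.cvtColor(top,cv2.COLOR_BGR2GRAY),(3,3),0)
h=cv2.HoughCircles(g,cv2.HOUGH_GRADIENT,1,30,param1=60,param2=15,minRadius=44,maxRadius=58)
for q in (h[0][:5] if h is not None else []): print('circ',xs[0]+q[0]*.0005,ys[0]+q[1]*.0005,q[2]*.5)
print('eye',ray('wrist',306,103,.026), ray('wrist',308,166,.040))
cv2.imwrite('pics/top.png',cv2.resize(top,None,fx=2,fy=2)[::-1])
print(robot.finger_overhang)
E
```

```text
circ 0.49575000405311587 0.1342500051856041 26.55
circ 0.4877500027418137 0.07675000041723251 26.45
eye [0.4951 0.1336 0.026 ] [0.4876 0.0763 0.04  ]
0.022
```

View pics/top.png

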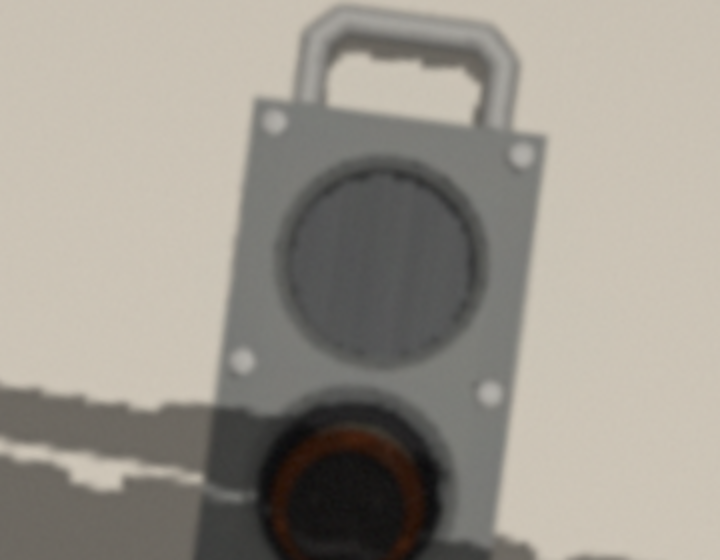

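>>> apply_moves:
  series:
    - {"offset": [0.3, 5, 0], "rot": [0, 0, 1.7]}
    - {"offset": [0.6, 10.2, 0], "rot": [0, 0, 1.7]}
    - {"offset": [0.6, 10.2, -4], "rot": [0, 0, 1.7]}
    - {"offset": [0.6, 10.2, -8], "rot": [0, 0, 1.7]}
    - {"offset": [0.6, 10.2, -12], "rot": [0, 0, 1.7]}
    - {"offset": [0.6, 10.2, -15.5], "rot": [0, 0, 1.7]}
    - {"offset": [0.6, 10.2, -15.5], "rot": [0, 0, 1.7]}
    - {"offset": [0.6, 10.2, -15.5], "rot": [0, 0, 1.7]}

```text
time: 15.1
position: [0.4964, 0.1322, 0.045]
tool_rot: [0.754, 0.657, -0.0, -0.0]
ft_force: [-0.2, 0.2, 0.0]
grip_width: 0.0443
grip_force: 15.0
```

>>> apply_moves:
  series:
    - {"offset": [0, 0, -0.4], "rot": [0, 0, 0]}
    - {"offset": [0, 0, -0.8], "rot": [0, 0, 0]}
    - {"offset": [0, 0, -1.2], "rot": [0, 0, 0]}
    - {"offset": [0, 0, -1.2], "rot": [0, 0, 0]}

```text
time: 15.5
position: [0.4962, 0.1327, 0.0348]
tool_rot: [0.754, 0.657, 0.001, -0.0]
ft_force: [-2.5, 1.2, 7.0]
grip_width: 0.0443
grip_force: 15.2
```

>>> apply_moves:
  series:
    - {"offset": [-0.1, 0.1, 0.1], "rot": [0, 0, 0]}
    - {"offset": [-0.1, 0.1, -0.2], "rot": [0, 0, 0]}
    - {"offset": [-0.1, 0.1, -0.4], "rot": [0, 0, 0]}
    - {"offset": [-0.1, 0.1, -0.4], "rot": [0, 0, 0]}

```text
time: 15.9
position: [0.4941, 0.1333, 0.0293]
tool_rot: [0.754, 0.657, -0.001, -0.001]
ft_force: [-2.6, 1.1, 0.1]
grip_width: 0.045
grip_force: 14.8
```

Now it is entering the hole. A small further shift, then all the way down.

>>> apply_moves:
  series:
    - {"offset": [-0.1, 0, -0.2], "rot": [0, 0, 0]}
    - {"offset": [-0.1, 0, -0.4], "rot": [0, 0, 0]}
    - {"offset": [-0.1, 0, -0.6], "rot": [0, 0, 0]}
    - {"offset": [-0.1, 0, -0.7], "rot": [0, 0, 0]}
    - {"offset": [-0.1, 0, -0.7], "rot": [0, 0, 0]}

```text
time: 16.4
position: [0.4939, 0.1334, 0.0229]
tool_rot: [0.754, 0.657, -0.0, -0.0]
ft_force: [-5.0, 1.4, 12.3]
grip_width: 0.045
grip_force: 15.6
```

Seated (underside at 10 mm). Release, lift and go look at the small bottle.

>>> apply_moves:
  series:
    - {"offset": [0.1, 0, 0], "rot": [0, 0, 0]}
    - {"offset": [0.1, 0, 0], "rot": [0, 0, 0]}
    - {"offset": [0.1, 0, 0], "rot": [0, 0, 0]}
    - {"offset": [0.1, 0, 0], "rot": [0, 0, 0]}
    - {"offset": [0.1, 0, 2], "rot": [0, 0, 0]}
    - {"offset": [0.1, 0, 6], "rot": [0, 0, 0]}
    - {"offset": [0.1, 0, 11], "rot": [0, 0, 0]}
    - {"offset": [3, -3, 14], "rot": [0, 0, 0]}
    - {"offset": [6.5, -6, 14.8], "rot": [0, 0, 0]}
    - {"offset": [10, -9.5, 14.8], "rot": [0, 0, 0]}
    - {"offset": [13.5, -13, 14.8], "rot": [0, 0, 0]}
    - {"offset": [17, -16.5, 14.8], "rot": [0, 0, 0]}
    - {"offset": [18.7, -18.3, 14.8], "rot": [0, 0, 0]}
    - {"offset": [18.7, -18.3, 14.8], "rot": [0, 0, 0]}
    - {"offset": [18.7, -18.3, 14.8], "rot": [0, 0, 0]}
  hand: 0.68

```text
time: 17.9
position: [0.681, -0.0501, 0.1692]
tool_rot: [0.754, 0.657, -0.0, -0.001]
ft_force: [-0.1, 0.3, -0.8]
grip_width: 0.0594
grip_force: 0.0
```

```bash
python3 - <<'E'
from h import *
look('wrist','small_bottle',fn='w5.png')
look('side','small_bottle','adapter',fn='s5.png')
look('scene','small_bottle','adapter',fn='c5.png')
w=cv2.imread('pics/w5.png')[60:360,180:580];s=cv2.imread('pics/s5.png')[180:300,250:410]
o=np.zeros((600,800,3),np.uint8);o[:300,:400]=w
o[:300,400:]=cv2.resize(s,(400,300));o[300:,:400]=cv2.resize(cv2.imread('pics/c5.png')[180:300,230:390],(400,300))
cv2.imwrite('pics/m5.png',o)
E
```

```text
17.95 [ 0.6804 -0.0492  0.1693] yaw 82.15216627696299
wrist small_bottle [(array([ 0.598 ,  0.0359, -0.0017]), 0.65, array([221.3, 137.6])), (array([ 0.6832,  0.0277, -0.0002]), 0.61, array([311.9, 131.6])), (array([ 0.4716, -0.0373,  0.0118]), 0.19, array([118.9, 233.3]))]
18.05 [ 0.6803 -0.0485  0.1698] yaw 82.22442068398021
side small_bottle [(array([0.5985, 0.0391, 0.0001]), 0.56, array([336.7, 231.1])), (array([ 0.6792,  0.0286, -0.0066]), 0.49, array([367.5, 231.1]))]
side adapter [(array([0.4965, 0.1325, 0.0131]), 0.41, array([291.6, 213.1]))]
18.2 [ 0.6809 -0.0487  0.1703] yaw 82.23203225322982
scene small_bottle [(array([0.6015, 0.0384, 0.0036]), 0.8, array([295.2, 242.7])), (array([ 0.6792,  0.0296, -0.0003]), 0.52, array([282.8, 225.1]))]
scene adapter [(array([0.4934, 0.1328, 0.011 ]), 0.77, array([284.5, 282.8])), (array([0.5105, 0.3828, 0.0016]), 0.23, array([181. , 326.9]))]
```

View pics/m5.png

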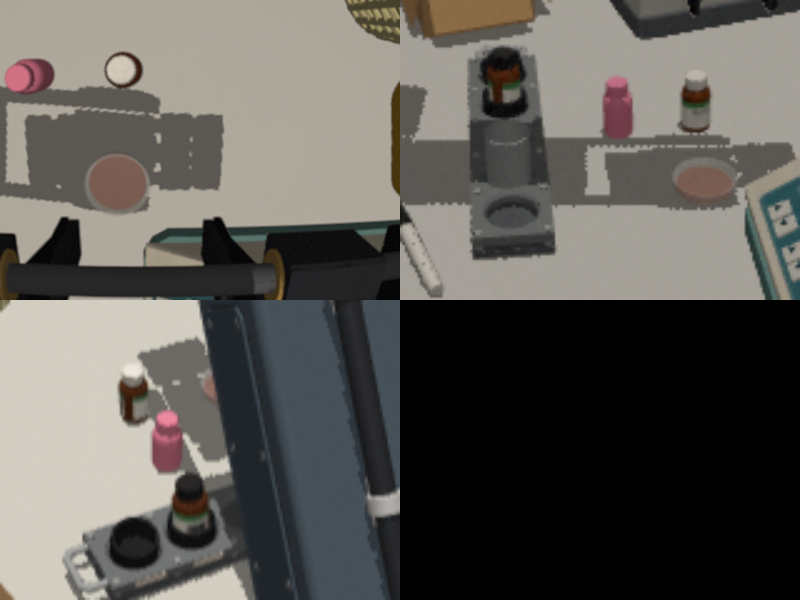

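The adapter sits in the end hole at about (0.495,0.133). In the wrist view the amber bottle's white cap is at (301,129), and the pink one is at (210,136). I'll grip the amber body.

>>> apply_moves:
  series:
    - {"offset": [0, 4, 0], "rot": [0, 0, 0]}
    - {"offset": [0, 7.8, 0], "rot": [0, 0, 0]}
    - {"offset": [0, 7.8, 0], "rot": [0, 0, 0]}
    - {"offset": [0, 7.8, -4], "rot": [0, 0, 0]}
    - {"offset": [0, 7.8, -8], "rot": [0, 0, 0]}
    - {"offset": [0, 7.8, -12], "rot": [0, 0, 0]}
    - {"offset": [0, 7.8, -15.5], "rot": [0, 0, 0]}
    - {"offset": [0, 7.8, -15.5], "rot": [0, 0, 0]}
    - {"offset": [0, 7.8, -15.5], "rot": [0, 0, 0]}

```text
time: 19.2
position: [0.6814, 0.0279, 0.015]
tool_rot: [0.754, 0.657, -0.0, -0.0]
ft_force: [0.2, 0.1, -0.0]
grip_width: 0.0596
grip_force: 0.0
```

>>> apply_moves:
  series:
    - {"offset": [0, 0, 0], "rot": [0, 0, 0]}
    - {"offset": [0, 0, 0], "rot": [0, 0, 0]}
    - {"offset": [0, 0, 0], "rot": [0, 0, 0]}
    - {"offset": [0, 0, 0], "rot": [0, 0, 0]}
    - {"offset": [0, 0, 0], "rot": [0, 0, 0]}
    - {"offset": [0, 0, 0], "rot": [0, 0, 0]}
    - {"offset": [0, 0, 0], "rot": [0, 0, 0]}
  hand: 0.2
  newtons: 12

```text
time: 19.9
position: [0.6818, 0.0282, 0.0159]
tool_rot: [0.754, 0.657, 0.0, 0.0]
ft_force: [-1.9, 1.3, 5.6]
grip_width: 0.0295
grip_force: 11.9
```

>>> apply_moves:
  series:
    - {"offset": [0, 0, 2], "rot": [0, 0, 0]}
    - {"offset": [0, 0, 6], "rot": [0, 0, 0]}
    - {"offset": [0, 0, 10], "rot": [0, 0, 0]}
    - {"offset": [-3, 2, 13], "rot": [0, 0, 0]}
    - {"offset": [-7, 4, 13], "rot": [0, 0, 0]}
    - {"offset": [-11, 6.5, 13], "rot": [0, 0, 0]}
    - {"offset": [-15, 9, 13], "rot": [0, 0, 0]}
    - {"offset": [-18.7, 10.5, 13], "rot": [0, 0, 0]}
    - {"offset": [-18.7, 10.5, 13], "rot": [0, 0, 0]}
    - {"offset": [-18.7, 10.5, 9], "rot": [0, 0, 0]}
    - {"offset": [-18.7, 10.5, 5.5], "rot": [0, 0, 0]}
    - {"offset": [-18.7, 10.5, 5.5], "rot": [0, 0, 0]}
    - {"offset": [-18.7, 10.5, 5.5], "rot": [0, 0, 0]}

```text
time: 21.2
position: [0.4946, 0.133, 0.0697]
tool_rot: [0.754, 0.657, -0.001, -0.0]
ft_force: [0.7, -0.3, -0.5]
grip_width: 0.0298
grip_force: 11.8
```

```bash
python3 - <<'E'
from h import *
look('side','small_bottle','adapter')
look('scene','small_bottle','adapter')
look('wrist','small_bottle','adapter')
E
```

```text
21.25 [0.4956 0.133  0.0707] yaw 82.1358943134046
side small_bottle [(array([ 0.5976,  0.0375, -0.0037]), 0.82, array([336.5, 232.7])), (array([0.5149, 0.383 , 0.005 ]), 0.5, array([284.3, 172.6])), (array([0.491 , 0.131 , 0.0536]), 0.48, array([288.8, 200.9]))]
side adapter [(array([0.4969, 0.1298, 0.011 ]), 0.37, array([292. , 214.3]))]
21.4 [0.4959 0.1332 0.0716] yaw 82.14322334006609
scene small_bottle [(array([0.4927, 0.1353, 0.0587]), 0.61, array([283.1, 269.3]))]
scene adapter [(array([0.4947, 0.1336, 0.0113]), 0.77, array([283.9, 282.5]))]
21.55 [0.4952 0.1332 0.0712] yaw 82.15114866462915
wrist small_bottle [(array([0.4971, 0.1327, 0.0569]), 0.55, array([322.9, 276.9]))]
wrist adapter [(array([0.498 , 0.1336, 0.0128]), 0.87, array([323.9, 249.4]))]
```

>>> apply_moves:
  series:
    - {"offset": [0, 0, -1.5], "rot": [0, 0, 0]}
    - {"offset": [0, 0, -2.3], "rot": [0, 0, 0]}
    - {"offset": [0, 0, -2.8], "rot": [0, 0, 0]}
    - {"offset": [0, 0, -3.2], "rot": [0, 0, 0]}
    - {"offset": [0, 0, -3.5], "rot": [0, 0, 0]}
    - {"offset": [0, 0, -3.5], "rot": [0, 0, 0]}

```text
time: 22.25
position: [0.4944, 0.1332, 0.0348]
tool_rot: [0.754, 0.657, -0.0, -0.0]
ft_force: [0.0, -0.6, -0.8]
grip_width: 0.0292
grip_force: 11.8
```

>>> apply_moves:
  series:
    - {"offset": [0, 0, -0.1], "rot": [0, 0, 0]}
    - {"offset": [0, 0, -0.2], "rot": [0, 0, 0]}
    - {"offset": [0, 0, -0.2], "rot": [0, 0, 0]}

```text
time: 22.55
position: [0.4947, 0.1333, 0.0336]
tool_rot: [0.754, 0.657, 0.0, 0.0]
ft_force: [-0.3, 0.8, 3.2]
grip_width: 0.0293
grip_force: 11.9
```

Seated. Release and go look at the medium bottle.

>>> apply_moves:
  series:
    - {"offset": [0, 0, 0], "rot": [0, 0, 0]}
    - {"offset": [0, 0, 0], "rot": [0, 0, 0]}
    - {"offset": [0, 0, 0], "rot": [0, 0, 0]}
    - {"offset": [0, 0, 0], "rot": [0, 0, 0]}
    - {"offset": [0, 0, 2], "rot": [0, 0, 0]}
    - {"offset": [0, 0, 6], "rot": [0, 0, 0]}
    - {"offset": [0, 0, 11], "rot": [0, 0, 0]}
    - {"offset": [0.5, 3, 15], "rot": [0, 0, 0]}
    - {"offset": [1, 7, 18.7], "rot": [0, 0, 0]}
    - {"offset": [1.5, 12, 18.7], "rot": [0, 0, 0]}
    - {"offset": [1.9, 16.7, 18.7], "rot": [0, 0, 0]}
    - {"offset": [1.9, 16.7, 18.7], "rot": [0, 0, 0]}
    - {"offset": [1.9, 16.7, 18.7], "rot": [0, 0, 0]}
  hand: 0.6

```text
time: 23.85
position: [0.5126, 0.301, 0.2195]
tool_rot: [0.753, 0.658, -0.001, 0.0]
ft_force: [-0.0, -0.4, 0.1]
grip_width: 0.0517
grip_force: 0.0
```

```bash
python3 - <<'E'
from h import *
look('wrist','medium_bottle','tall_bottle','carton',fn='w6.png')
im=cv2.imread('pics/w6.png').astype(int)
m=((im[...,2]>90)&(im[...,2]>2*im[...,1])&(im[...,2]>2*im[...,0])).astype(np.uint8)
n,l,s,ce=cv2.connectedComponentsWithStats(m)
for i in range(1,n):
    if s[i,4]>150: print('red',s[i],ce[i],ray('wrist',*ce[i],.088),ray('wrist',*(s[i,:2]+s[i,2:4]/2),.088))
look('side','medium_bottle','small_bottle','adapter',fn='s6.png')
look('scene','medium_bottle','small_bottle','adapter',fn='c6.png')
w=cv2.imread('pics/w6.png')[20:320,160:560];s=cv2.imread('pics/s6.png')[130:250,230:390]
o=np.zeros((600,800,3),np.uint8);o[:300,:400]=w
o[:300,400:]=cv2.resize(s,(400,300));o[300:,:400]=cv2.resize(cv2.imread('pics/c6.png')[220:370,150:350],(400,300))
cv2.imwrite('pics/m6.png',o)
E
```

```text
23.9 [0.5126 0.2998 0.2193] yaw 82.21198160071592
wrist medium_bottle [(array([0.5144, 0.3852, 0.0044]), 0.92, array([310.3, 121.7]))]
wrist tall_bottle [(array([0.4548, 0.3122, 0.0013]), 0.75, array([265.1, 197.2]))]
wrist carton [(array([0.4872, 0.3463, 0.0026]), 0.94, array([289.3, 161.7]))]
red [345   0  54   6 202] [376.8911   1.8366] [0.5857 0.4789 0.088 ] [0.5815 0.4782 0.088 ]
red [ 292  108   37   37 1076] [310.0743 125.6626] [0.5166 0.3801 0.088 ] [0.5169 0.3794 0.088 ]
24.1 [0.5134 0.2986 0.2198] yaw 82.03532488540971
side medium_bottle [(array([0.5166, 0.3819, 0.0017]), 0.63, array([285. , 173.7])), (array([0.4942, 0.1313, 0.0089]), 0.33, array([291. , 214.8]))]
side small_bottle [(array([ 0.597 ,  0.0382, -0.0004]), 0.7, array([336.2, 231.5])), (array([0.496 , 0.1322, 0.016 ]), 0.52, array([291.4, 212.3]))]
side adapter [(array([0.4945, 0.1309, 0.0059]), 0.6, array([291.2, 215.8]))]
24.3 [0.5136 0.2993 0.2201] yaw 82.07575910469131
scene medium_bottle [(array([0.5126, 0.3862, 0.0037]), 0.67, array([179. , 326.3]))]
scene small_bottle [(array([0.6002, 0.0397, 0.0044]), 0.74, array([295.1, 242.9])), (array([0.4892, 0.138 , 0.0178]), 0.59, array([283.4, 282.9]))]
scene adapter [(array([0.4907, 0.1311, 0.0069]), 0.73, array([285.8, 284.4]))]
```

View pics/m6.png

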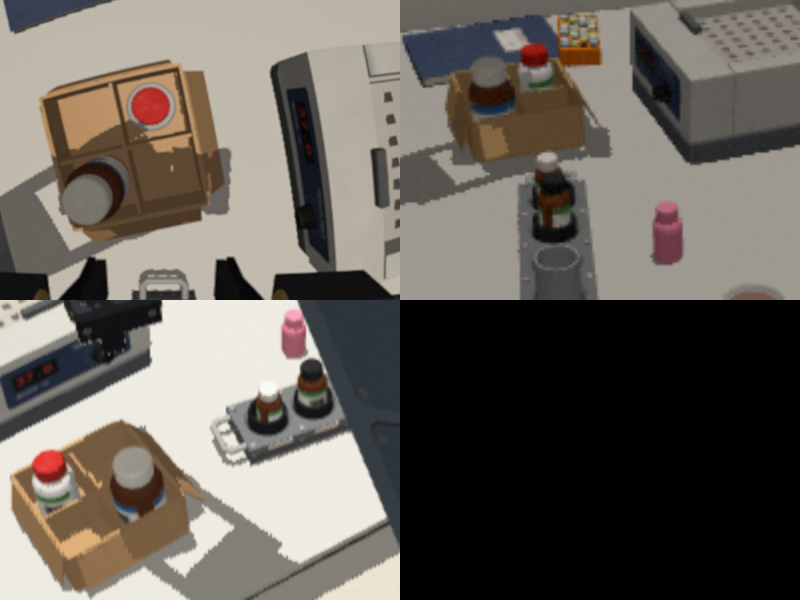

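Small bottle is in the adapter. The medium bottle's red cap is at wrist (310,126), giving about (0.515,0.382). I'll check clearance of the gripper body to the heater block on the right.

```bash
python3 - <<'E'
from h import *
np.set_printoptions(precision=3,suppress=True)
a=ray('scene',147,286,0);b=ray('scene',226,246,0);print(a,b)
for uv,X in(((145,258),a),((226,215),b)):
    print(min(((abs(proj('scene',[X[0],X[1],z])[1]-uv[1])),z) for z in np.arange(.02,.2,.005)))
E
```

```text
[0.665 0.404 0.   ] [0.687 0.19  0.   ]
(np.float64(0.5682151125856194), np.float64(0.09500000000000001))
(np.float64(0.4828411099886125), np.float64(0.10500000000000002))
```

>>> apply_moves:
  series:
    - {"offset": [0.2, 4, 0], "rot": [0, 0, 0]}
    - {"offset": [0.2, 8.2, 0], "rot": [0, 0, 0]}
    - {"offset": [0.2, 8.2, -4], "rot": [0, 0, 0]}
    - {"offset": [0.2, 8.2, -8], "rot": [0, 0, 0]}
    - {"offset": [0.2, 8.2, -12], "rot": [0, 0, 0]}
    - {"offset": [0.2, 8.2, -15.7], "rot": [0, 0, 0]}
    - {"offset": [0.2, 8.2, -15.7], "rot": [0, 0, 0]}
    - {"offset": [0.2, 8.2, -15.7], "rot": [0, 0, 0]}
  hand: 0.7

```text
time: 25.25
position: [0.5155, 0.3822, 0.063]
tool_rot: [0.754, 0.657, -0.0, -0.0]
ft_force: [-0.6, -0.6, 0.3]
grip_width: 0.0608
grip_force: 0.0
```

>>> apply_moves:
  series:
    - {"offset": [0, 0, 0], "rot": [0, 0, 0]}
    - {"offset": [0, 0, 0], "rot": [0, 0, 0]}
    - {"offset": [0, 0, 0], "rot": [0, 0, 0]}
    - {"offset": [0, 0, 0], "rot": [0, 0, 0]}
    - {"offset": [0, 0, 0], "rot": [0, 0, 0]}
    - {"offset": [0, 0, 0], "rot": [0, 0, 0]}
  hand: 0.25
  newtons: 18

```text
time: 25.85
position: [0.5158, 0.3825, 0.064]
tool_rot: [0.754, 0.657, 0.001, 0.0]
ft_force: [-1.4, -0.8, 4.4]
grip_width: 0.0317
grip_force: 18.0
```

>>> apply_moves:
  series:
    - {"offset": [0, 0, 2], "rot": [0, 0, 0]}
    - {"offset": [0, 0, 6], "rot": [0, 0, 0]}
    - {"offset": [0, 0, 10], "rot": [0, 0, 0]}
    - {"offset": [0, -1, 14], "rot": [0, 0, 0]}
    - {"offset": [-0.5, -5, 15], "rot": [0, 0, 0]}
    - {"offset": [-1, -9.5, 15], "rot": [0, 0, 0]}
    - {"offset": [-1.5, -14, 15], "rot": [0, 0, 0]}
    - {"offset": [-2, -18.5, 15], "rot": [0, 0, 0]}
    - {"offset": [-2.5, -23, 15], "rot": [0, 0, 0]}
    - {"offset": [-3, -27.5, 15], "rot": [0, 0, 0]}
    - {"offset": [-3.5, -32, 15], "rot": [0, 0, 0]}
    - {"offset": [-3.7, -36.4, 15], "rot": [0, 0, 0]}
    - {"offset": [-3.7, -36.4, 15], "rot": [0, 0, 0]}
    - {"offset": [-3.7, -36.4, 11], "rot": [0, 0, 0]}
    - {"offset": [-3.7, -36.4, 7], "rot": [0, 0, 0]}
    - {"offset": [-3.7, -36.4, 4], "rot": [0, 0, 0]}
    - {"offset": [-3.7, -36.4, 4], "rot": [0, 0, 0]}
    - {"offset": [-3.7, -36.4, 4], "rot": [0, 0, 0]}

```text
time: 27.65
position: [0.4783, 0.0187, 0.103]
tool_rot: [0.754, 0.657, -0.0, -0.001]
ft_force: [0.5, -0.3, -0.5]
grip_width: 0.0318
grip_force: 18.0
```

```bash
python3 - <<'E'
from h import *
for c in('side','scene','wrist'): look(c,'medium_bottle','carrier','dropper_bottle','cup')
E
```

```text
27.7 [0.4793 0.0185 0.1039] yaw 82.18228404426372
side medium_bottle [(array([0.4761, 0.0154, 0.0405]), 0.88, array([290.8, 230. ]))]
side carrier [(array([0.4789, 0.0194, 0.0039]), 0.68, array([292.4, 240.9]))]
side dropper_bottle []
side cup [(array([0.4797, 0.0176, 0.0022]), 0.71, array([292.9, 241.8])), (array([0.4893, 0.3442, 0.002 ]), 0.68, array([278.1, 180.2])), (array([ 0.4676, -0.0392,  0.0109]), 0.61, array([291.8, 253.3]))]
27.95 [0.4794 0.0182 0.1044] yaw 82.16686082920474
scene medium_bottle [(array([0.4851, 0.0797, 0.016 ]), 0.65, array([305.7, 274.5])), (array([0.4731, 0.0189, 0.0411]), 0.64, array([330.4, 260.3]))]
scene carrier [(array([ 0.4799,  0.0216, -0.0027]), 0.69, array([327.4, 271.6])), (array([0.4774, 0.0166, 0.0412]), 0.23, array([330.2, 258.7]))]
scene dropper_bottle [(array([0.4879, 0.0811, 0.0171]), 0.84, array([304.6, 273.7]))]
scene cup []
28.2 [0.4786 0.0181 0.1034] yaw 82.15176111103085
wrist medium_bottle [(array([0.477 , 0.019 , 0.0457]), 0.76, array([316.9, 249.9]))]
wrist carrier [(array([0.4804, 0.0191, 0.002 ]), 0.88, array([321.8, 230.8]))]
wrist dropper_bottle [(array([0.4837, 0.0781, 0.0176]), 0.6, array([315.1, 155.7]))]
wrist cup []
```

>>> apply_moves:
  series:
    - {"offset": [0.1, 0.1, -1], "rot": [0, 0, 0]}
    - {"offset": [0.1, 0.1, -1.6], "rot": [0, 0, 0]}
    - {"offset": [0.1, 0.1, -2], "rot": [0, 0, 0]}
    - {"offset": [0.1, 0.1, -2.2], "rot": [0, 0, 0]}
    - {"offset": [0.1, 0.1, -2.2], "rot": [0, 0, 0]}

```text
time: 28.9
position: [0.48, 0.0193, 0.0807]
tool_rot: [0.754, 0.657, 0.0, 0.0]
ft_force: [1.3, 1.2, -0.7]
grip_width: 0.0319
grip_force: 17.9
```

>>> apply_moves:
  series:
    - {"offset": [0.05, 0.05, -0.4], "rot": [0, 0, 0]}
    - {"offset": [0.05, 0.05, -0.7], "rot": [0, 0, 0]}
    - {"offset": [0.05, 0.05, -1.0], "rot": [0, 0, 0]}
    - {"offset": [0.05, 0.05, -1.1], "rot": [0, 0, 0]}
    - {"offset": [0.05, 0.05, -1.1], "rot": [0, 0, 0]}

```text
time: 29.4
position: [0.4795, 0.0196, 0.0704]
tool_rot: [0.754, 0.657, -0.0, -0.0]
ft_force: [-1.4, 0.8, 6.2]
grip_width: 0.0321
grip_force: 18.0
```

>>> apply_moves:
  series:
    - {"offset": [0, 0, 0], "rot": [0, 0, 0]}
    - {"offset": [0, 0, 0], "rot": [0, 0, 0]}
    - {"offset": [0, 0, 0], "rot": [0, 0, 0]}
    - {"offset": [0, 0, 0], "rot": [0, 0, 0]}
    - {"offset": [0, 0, 2], "rot": [0, 0, 0]}
    - {"offset": [0, 0, 6], "rot": [0, 0, 0]}
    - {"offset": [0, -2, 10], "rot": [0, 0, 0]}
    - {"offset": [0.5, -6, 13], "rot": [0, 0, 0]}
    - {"offset": [1, -11, 13], "rot": [0, 0, 0]}
    - {"offset": [1.5, -16, 13], "rot": [0, 0, 0]}
    - {"offset": [2, -21, 13], "rot": [0, 0, 0]}
    - {"offset": [2.5, -26, 13], "rot": [0, 0, 0]}
    - {"offset": [3, -31, 13], "rot": [0, 0, 0]}
    - {"offset": [3.7, -35.9, 13], "rot": [0, 0, 0]}
    - {"offset": [3.7, -35.9, 13], "rot": [0, 0, 0]}
    - {"offset": [3.7, -35.9, 13], "rot": [0, 0, 0]}
  hand: 0.6

```text
time: 31.0
position: [0.5163, -0.3402, 0.1991]
tool_rot: [0.755, 0.656, 0.0, -0.001]
ft_force: [-1.0, 0.4, 0.2]
grip_width: 0.0522
grip_force: 0.0
```

```bash
python3 - <<'E'
from h import *
look('wrist','cup_lid',fn='w7.png')
look('side','cup_lid','medium_bottle','cup',fn='s7.png')
w=cv2.imread('pics/w7.png')[60:360,160:560];s=cv2.imread('pics/s7.png')[180:360,230:470]
o=np.zeros((300,800,3),np.uint8);o[:,:400]=w;o[:,400:]=cv2.resize(s,(400,300))
cv2.imwrite('pics/m7.png',o)
E
```

```text
31.05 [ 0.5161 -0.3386  0.1992] yaw 82.10595772357377
wrist cup_lid [(array([ 0.5188, -0.2632, -0.0019]), 0.67, array([312.5, 133.3]))]
31.15 [ 0.5164 -0.3374  0.1996] yaw 82.22210026426909
side cup_lid [(array([ 0.5142, -0.2594, -0.0009]), 0.65, array([332.5, 318.9]))]
side medium_bottle [(array([0.4788, 0.0185, 0.009 ]), 0.53, array([292.4, 239.5]))]
side cup [(array([ 0.4706, -0.0401,  0.0124]), 0.6, array([293. , 252.9])), (array([0.4805, 0.019 , 0.007 ]), 0.6, array([293. , 239.9]))]
```

View pics/m7.png

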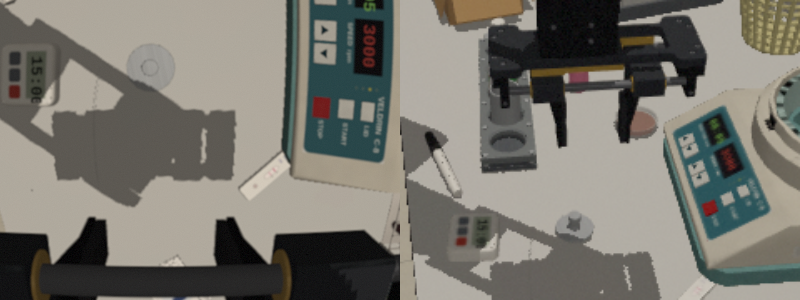

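```bash
python3 - <<'E'
from h import *
np.set_printoptions(precision=4,suppress=True)
print('lid',ray('wrist',311,127,.009),ray('wrist',309,128,.030))
p=get_obs()['position'];tx=np.array([.137,.9906,0]);ty=np.array([.9906,-.137,0])
for s in(-1,1):
  for dz in(-.022,0,.01,.02): print(s,dz,proj('side',p+ty*s*.030-tx*.0095+[0,0,dz]))
E
```

```text
lid [ 0.5193 -0.2569  0.009 ] [ 0.5179 -0.2577  0.03  ]
-1 -0.022 [327.6899 281.8192]
-1 0 [327.5718 271.6842]
-1 0.01 [327.5167 266.9602]
-1 0.02 [327.4608 262.1605]
1 -0.022 [363.5345 279.3818]
1 0 [364.0362 269.2483]
1 0.01 [364.2701 264.5255]
1 0.02 [364.5076 259.7274]
```

Tip is confirmed about 10 mm above the TCP. The lid's knob is at wrist (309,128), about (0.517,-0.259). Going for the knob.

>>> apply_moves:
  series:
    - {"offset": [0.1, 4, -2], "rot": [0, 0, 0]}
    - {"offset": [0.1, 8, -4], "rot": [0, 0, 0]}
    - {"offset": [0.1, 8, -8], "rot": [0, 0, 0]}
    - {"offset": [0.1, 8, -12], "rot": [0, 0, 0]}
    - {"offset": [0.1, 8, -16], "rot": [0, 0, 0]}
    - {"offset": [0.1, 8, -18.5], "rot": [0, 0, 0]}
    - {"offset": [0.1, 8, -19.5], "rot": [0, 0, 0]}
    - {"offset": [0.1, 8, -19.5], "rot": [0, 0, 0]}

```text
time: 32.1
position: [0.5174, -0.2583, 0.0041]
tool_rot: [0.754, 0.657, -0.0, -0.001]
ft_force: [0.4, 0.3, 0.1]
grip_width: 0.0523
grip_force: 0.0
```

>>> apply_moves:
  series:
    - {"offset": [0, 0, 0], "rot": [0, 0, 0]}
    - {"offset": [0, 0, 0], "rot": [0, 0, 0]}
    - {"offset": [0, 0, 0], "rot": [0, 0, 0]}
    - {"offset": [0, 0, 0], "rot": [0, 0, 0]}
    - {"offset": [0, 0, 0], "rot": [0, 0, 0]}
    - {"offset": [0, 0, 0], "rot": [0, 0, 0]}
    - {"offset": [0, 0, 0], "rot": [0, 0, 0]}
    - {"offset": [0, 0, 0], "rot": [0, 0, 0]}
  hand: 0.05
  newtons: 15

```text
time: 32.9
position: [0.5181, -0.2595, 0.0054]
tool_rot: [0.754, 0.657, 0.0, 0.0]
ft_force: [-0.3, -1.0, 4.5]
grip_width: 0.0139
grip_force: 15.0
```

>>> apply_moves:
  series:
    - {"offset": [0, 0, 2], "rot": [0, 0, 0]}
    - {"offset": [0, 0, 6], "rot": [0, 0, 0]}
    - {"offset": [0, 0, 10], "rot": [0, 0, 0]}
    - {"offset": [-1, 4.5, 11], "rot": [0, 0, 0]}
    - {"offset": [-2, 9, 11], "rot": [0, 0, 0]}
    - {"offset": [-3, 13.5, 11], "rot": [0, 0, 0]}
    - {"offset": [-4, 18, 11], "rot": [0, 0, 0]}
    - {"offset": [-4.6, 22.1, 11], "rot": [0, 0, 0]}
    - {"offset": [-4.6, 22.1, 11], "rot": [0, 0, 0]}
    - {"offset": [-4.6, 22.1, 9], "rot": [0, 0, 0]}
    - {"offset": [-4.6, 22.1, 9], "rot": [0, 0, 0]}
    - {"offset": [-4.6, 22.1, 9], "rot": [0, 0, 0]}

```text
time: 34.1
position: [0.4719, -0.0388, 0.0948]
tool_rot: [0.754, 0.657, -0.0, -0.0]
ft_force: [-0.6, -0.8, -0.4]
grip_width: 0.0144
grip_force: 15.0
```

```bash
python3 - <<'E'
from h import *
look('side','cup_lid','cup',fn='s8.png')
for c in('scene','wrist','side','wrist'): look(c,'cup_lid','cup',fn='8%s.png'%c)
w=cv2.imread('pics/8wrist.png')[180:330,220:420];s=cv2.imread('pics/8side.png')[190:290,240:373]
o=np.zeros((300,800,3),np.uint8);o[:,:400]=cv2.resize(w,(400,300));o[:,400:]=cv2.resize(s,(400,300))
cv2.imwrite('pics/m8.png',o)
E
```

```text
34.15 [ 0.4722 -0.039   0.0951] yaw 82.10573759006269
side cup_lid [(array([ 0.4687, -0.0386,  0.0845]), 0.72, array([290.4, 227.9]))]
side cup [(array([ 0.4696, -0.0379,  0.0112]), 0.81, array([292.5, 252.8]))]
34.3 [ 0.4724 -0.039   0.0955] yaw 82.10059461449386
scene cup_lid []
scene cup []
34.45 [ 0.4722 -0.0387  0.0954] yaw 82.12220497099118
wrist cup_lid [(array([ 0.4717, -0.0417,  0.0896]), 0.63, array([319.1, 288.1])), (array([0.4868, 0.0781, 0.0197]), 0.63, array([317.1,  71.7]))]
wrist cup [(array([ 0.4676, -0.038 ,  0.0106]), 0.75, array([313.3, 238.8]))]
34.6 [ 0.472  -0.0385  0.0952] yaw 82.14179082144096
side cup_lid [(array([ 0.4686, -0.0358,  0.0868]), 0.46, array([290.1, 226.4]))]
side cup [(array([ 0.4726, -0.0389,  0.0095]), 0.69, array([293.8, 253.4]))]
34.75 [ 0.4719 -0.0383  0.0951] yaw 82.15160516969085
wrist cup_lid [(array([ 0.4719, -0.0426,  0.0914]), 0.96, array([320.1, 291.6]))]
wrist cup [(array([ 0.4679, -0.0357,  0.0091]), 0.57, array([313.5, 235.5]))]
```

View pics/m8.png

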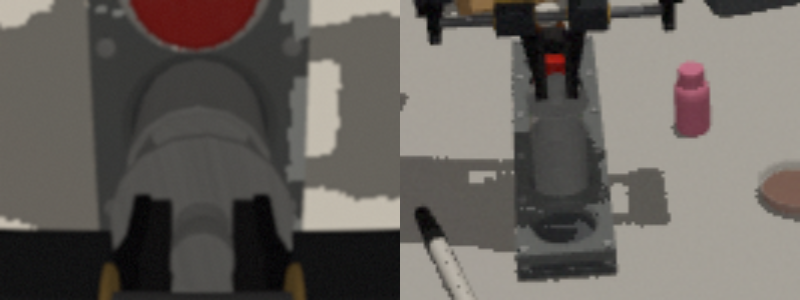

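>>> apply_moves:
  series:
    - {"offset": [0, 0.1, -0.8], "rot": [0, 0, 0]}
    - {"offset": [0, 0.1, -1.4], "rot": [0, 0, 0]}
    - {"offset": [0, 0.1, -1.8], "rot": [0, 0, 0]}
    - {"offset": [0, 0.1, -2.1], "rot": [0, 0, 0]}
    - {"offset": [0, 0.1, -2.1], "rot": [0, 0, 0]}

```text
time: 35.35
position: [0.4716, -0.0372, 0.0734]
tool_rot: [0.754, 0.657, -0.0, -0.001]
ft_force: [-0.1, -0.2, -0.8]
grip_width: 0.014
grip_force: 15.0
```

The plug is in (below the rim, no force). Last few millimetres.

>>> apply_moves:
  series:
    - {"offset": [0, 0, -0.1], "rot": [0, 0, 0]}
    - {"offset": [0, 0, -0.2], "rot": [0, 0, 0]}
    - {"offset": [0, 0, -0.3], "rot": [0, 0, 0]}
    - {"offset": [0, 0, -0.3], "rot": [0, 0, 0]}

```text
time: 35.75
position: [0.4721, -0.0374, 0.0714]
tool_rot: [0.754, 0.657, 0.0, 0.0]
ft_force: [-0.3, -0.1, 2.4]
grip_width: 0.0143
grip_force: 15.0
```

Seated at the expected 71 mm. Release, lift clear and check.

>>> apply_moves:
  series:
    - {"offset": [0, 0, 0], "rot": [0, 0, 0]}
    - {"offset": [0, 0, 0], "rot": [0, 0, 0]}
    - {"offset": [0, 0, 0], "rot": [0, 0, 0]}
    - {"offset": [0, 0, 0], "rot": [0, 0, 0]}
    - {"offset": [0, 0, 1], "rot": [0, 0, 0]}
    - {"offset": [0, 0, 4], "rot": [0, 0, 0]}
    - {"offset": [0, 0, 8], "rot": [0, 0, 0]}
    - {"offset": [0, -4, 12], "rot": [0, 0, 0]}
    - {"offset": [0, -8, 14], "rot": [0, 0, 0]}
    - {"offset": [0.5, -12, 14], "rot": [0, 0, 0]}
    - {"offset": [1, -16, 14], "rot": [0, 0, 0]}
    - {"offset": [1.5, -20, 14], "rot": [0, 0, 0]}
    - {"offset": [2, -24, 14], "rot": [0, 0, 0]}
    - {"offset": [2.5, -28, 14], "rot": [0, 0, 0]}
    - {"offset": [2.5, -28, 14], "rot": [0, 0, 0]}
    - {"offset": [2.5, -28, 14], "rot": [0, 0, 0]}
  hand: 0.45

```text
time: 37.35
position: [0.4964, -0.3178, 0.2112]
tool_rot: [0.754, 0.656, 0.0, -0.0]
ft_force: [1.2, 2.1, -1.0]
grip_width: 0.0393
grip_force: 0.0
```

```bash
python3 - <<'E'
from h import *
look('side','cup_lid','cup','medium_bottle','small_bottle',fn='9side.png')
look('scene','cup_lid','tall_bottle',fn='9scene.png')
s=cv2.imread('pics/9side.png')[140:290,235:435];c=cv2.imread('pics/9scene.png')[190:340,230:430]
o=np.zeros((300,800,3),np.uint8);o[:,:400]=cv2.resize(s,(400,300));o[:,400:]=cv2.resize(c,(400,300))
cv2.imwrite('pics/m9.png',o)
E
```

```text
37.4 [ 0.4963 -0.3165  0.2111] yaw 82.12661759175327
side cup_lid [(array([ 0.4717, -0.0369,  0.0625]), 0.46, array([292.1, 235.1]))]
side cup [(array([ 0.4723, -0.0385,  0.0089]), 0.63, array([293.7, 253.5]))]
side medium_bottle []
side small_bottle [(array([ 0.5975,  0.0386, -0.0019]), 0.56, array([336.3, 231.9]))]
37.65 [ 0.4969 -0.316   0.2113] yaw 82.23854686110772
scene cup_lid [(array([ 0.4746, -0.0409,  0.0689]), 0.6, array([351.3, 242. ]))]
scene tall_bottle [(array([ 0.4515,  0.3176, -0.0012]), 0.82, array([220.3, 333.3]))]
```

View pics/m9.png

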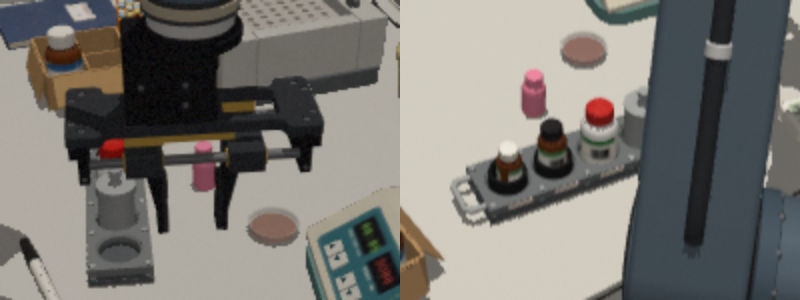

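In the scene view the small bottle in its adapter, the dropper bottle, the medium bottle and the lidded cup all stand upright. The lid lies level on the cup in the side view, at about (116,190) in the crop, and the robot is clear of everything. Handing in.

```bash
python3 -c "
from rig import hand_in; print(hand_in())"
```

```text
the job is handed in; nothing more can be done
None
```

I handed the job in after about 38 s of robot time: the adapter is in the end hole with the small amber bottle in it, the medium bottle is in the middle hole, and the knobbed lid is on the cup; the final pictures show everything upright, with the robot clear, but hand-in returned no verdict.

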